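# Nest the matching ramekins on the trivet

### The arm

A 6-joint arm with a two-finger parallel gripper is mounted at the origin on the work surface. World frame = base frame: x ahead of the robot, y to its left, z up, the work surface at z = 0. Lengths are in m, angles in rad, forces in N, time in s.
With the tool pointing down it reaches from about 0.375 to 0.9 m from the base axis. Payload 3.1 kg.
Tool frame: the origin (TCP) lies between the finger pads; the fingertips stand 22 mm ahead of it and the grasp point (between the pads) lies 3 mm ahead of it; z points along the fingers, y is the line along which they close (so a half turn about z gives the same grasp; the last joint's range is limited). The gripper opens to 87 mm and grips with 3 to 60 N. Pads are 19 mm wide; open, the fingers measure 117 mm over their backs; the gripper's body (75 mm by 190 mm) begins 51 mm behind the grasp point.
Start: joints at [0.934, 0.527, 1.433, -0, 1.181, -0.178], TCP at [0.276, 0.561, 0.245] pointing down, gripper open.
Joint ranges: [-3.08, 3.08], [-0.75, 2.2], [0.22, 2.44], [-1.43, 4.57], [0, 2.65], [-2.85, 2.85]. Speed limits (rad/s): [2.79, 2.79, 3.14, 3.14, 3.14, 3.14].

### API

Orientations are given as a unit quaternion [x, y, z, w].
In Python, from rig import robot gives the robot as it stands.
- The arm moves only by the tool move_arm, never from a script. Its argument "series" is text: rows parted by semicolons, each of 6 numbers parted by spaces: the shift along the tool's x, y, z in mm, then the turn, a rotation vector about the tool's x, y, z in degrees. In form: dx dy dz ax ay az; .... A call has 1 to 8 rows; each row is the pose to reach, as a shift and turn from the pose commanded when the call began, along the tool's axes at that moment; what a row does not reach only later rows make up. A row lasts 1/12 s, in which the tool goes at most 41.7 mm and 7.16 degrees, less where a joint would pass 70% of its speed; a pose out of reach is approached as far as the arm can. A call with a gripper value outside its range is refused whole. "jaw" is the opening, from 0 (shut) to 1 (fully open), set as the call begins (left out, the last holds). The fingers move at their own pace and stop on an object; "newtons" is the grip in N (left out, the last holds). Time passes only in rows, so rows that repeat a pose let the fingers close. It gives the time, the measured TCP pose, the force, the opening and the grip force at its end, in the units of the state.
- robot.get_obs(): the state, without advancing time (a new reading comes with each control period).
- robot.camera(name): name is "scene" or "top"; returns a dict with "img" (384x512x3 uint8, red, green, blue), "mtx" (3x3 intrinsics, pixels), "world_to_cam" (4x4, takes a point from world to camera coordinates). Camera axes: x right, y down, z forward; pixel columns grow to the right and rows downward; lengths in m; the calibration is good to about 2 mm. A picture is of the moment at which its call begins. There is no depth.
- robot.hand_in(): hands the job in; it is judged then, once.
Trained networks look in a picture, given as the dict that the camera call returned (one of the last four; its "shot" number tells which), for a name from the list of things; names that differ only in an ending like _2 or _b are one class to them, and where a whole thing is asked for, a point or a joint stands for the part that bears it (a point fixed in the world has none). Each returns a list of dicts, best first, with "p" (0 to 1); they miss things now and then, are a little off and sometimes report something else, mostly with a low value. They report only what shows in the picture. A call takes as long as a camera call. They do not tell look-alikes from the thing itself.
- robot.search_frame(picture, thing): "xyz" ([x, y, z] in m, in world coordinates, good to about 4 mm: the middle of the surface that is visible of it).
- robot.tip_of(picture, thing): "xyz" ([x, y, z] in m, in world coordinates, good to about 4 mm: a listed point, or the origin of a listed thing).
The state is a dict: "time": time; "q": joint angles; "joint_velocities": joint speeds; "joint_torque": joint torques, N m; "position": TCP position; "tool_rot": TCP orientation; "ft_force": force on the tool from outside, world axes, zero at the start; "moment": the same for the moment, N m; "grip_width": finger opening in m; "grip_force": force on a finger pad.
Only numpy, scipy, OpenCV 4.12 (cv2) and the standard library are available. Lean on these libraries where they do the work, as an engineer would, in place of code of your own. Each camera call takes 0.05 s, during which the arm holds its last target. There are 200 camera calls.

### The job

Someone has set a square dish on the stepped blue ramekin that stands on the wooden trivet, and it does not nest: lift it off and stand it on the cork mat, then nest the two other stepped ramekins of that same kind, one after the other, in the one on the trivet. In the end the stack of three stands upright near the middle of the trivet, with all three tab handles pointing at the trivet's red mark. Drop nothing, and leave the wide ramekin and the metal tart tin where they are.

Things in the scene. Friction and masses are not known exactly. Their poses are not given: they have to be found in the camera images.
- ramekin_a_mid (a point): Blue stepped ramekin, one of three alike, 130 g, 44 mm high: foot tapering from 51 mm diameter (20 mm up) to 44 mm at the bottom; above it a straight collar 62 mm in diameter, 20 to 44 mm up, mouth 56 mm. Tab handle 16 mm wide, 33-39 mm up, ends 56 mm from the axis. Point: on the axis, 22 mm above the bottom; z up, x along the tab. Starts on the trivet, tab turned 30-75 degrees anticlockwise from the mark.
- ramekin_b_mid (a point): Blue stepped ramekin like ramekin_a, starts on the counter. Its foot drops into a like mouth (2.5 mm play all round) until the collar's underside rests on the rim below: it then stands 24 mm above the lower one, and only its 24 mm collar shows. Point: on the axis, 22 mm above the bottom; z up, x along the tab.
- ramekin_c_mid (a point): The third blue stepped ramekin, like ramekin_a and ramekin_b in all; starts on the counter. Point: on the axis, 22 mm above the bottom; z up, x along the tab.
- square_mid (a point): Blue glazed square dish, 60 x 60 mm outside, 34 mm high, 4 mm walls, no tab, 130 g; too wide to go into a ramekin's mouth. Starts standing on the rim of the ramekin on the trivet. The point is its centre, 17 mm above its bottom; x and y axes square to its sides, z up.
- trivet_top (a point): Centre of the top face of the round wooden trivet, 184 mm in diameter, 12 mm thick, fixed to the counter. The x axis points to the red mark, z up.
- mark (a point): Red bar inlaid in the trivet's top face near its edge, 30 x 16 mm; the point is its middle, 73 mm from the trivet's centre.
- mat_top (a point): Centre of the top face of the square cork mat, 140 x 140 mm, 5 mm thick, fixed to the counter; x and y axes along its sides, z up.
- wide_mid (a point): Bystander: blue glazed wide ramekin with straight sides and a tab, no step, 88 mm in diameter, 36 mm high. The point is on its axis, half-way up.
- tin_mid (a point): Bystander: low bare-metal tart tin, 72 mm in diameter at the rim, 24 mm high. The point is on its axis, half-way up.
There are look-alikes about, which are no part of the job. Leave any yellow look-alike of the part that bears ramekin_a_mid alone.

How it is judged:
On the way, in this order (a step that is already met when the one before it is completed fails the run):
1. the square dish stands upright on the cork mat (x of square_mid in the frame of mat_top between -0.05 and 0.05 m and y of square_mid in the frame of mat_top between -0.05 and 0.05 m and z of square_mid in the frame of mat_top between 0.013 and 0.021 m and angle between square_mid's own z axis and vertical below 0.08 rad), for 0.2 s.
2. one of the other stepped ramekins is nested in the ramekin on the trivet (horizontal distance between ramekin_a_mid and trivet_top below 0.04 m and z of ramekin_a_mid in the frame of trivet_top between 0.018 and 0.026 m and angle between ramekin_a_mid's own z axis and vertical below 0.07 rad and ((horizontal distance between ramekin_b_mid and ramekin_a_mid below 0.005 m and z of ramekin_b_mid in the frame of ramekin_a_mid between 0.021 and 0.027 m and angle between ramekin_b_mid's own z axis and vertical below 0.07 rad) or (horizontal distance between ramekin_c_mid and ramekin_a_mid below 0.005 m and z of ramekin_c_mid in the frame of ramekin_a_mid between 0.021 and 0.027 m and angle between ramekin_c_mid's own z axis and vertical below 0.07 rad))), for 0.2 s.
At the end, for the whole second after the job is handed in: Square dish upright on the mat (centre within 50 mm of the mat's along its sides). First ramekin within 40 mm of the trivet's centre, the other two nested in it in either order (24 mm +-3 apart, axes within 5 mm, upright). Each tab's line passes within 24 mm of the mark. All at rest (all of step 1 and horizontal distance between ramekin_a_mid and trivet_top below 0.04 m and z of ramekin_a_mid in the frame of trivet_top between 0.018 and 0.026 m and angle between ramekin_a_mid's own z axis and vertical below 0.07 rad and (((horizontal distance between ramekin_b_mid and ramekin_a_mid below 0.005 m and z of ramekin_b_mid in the frame of ramekin_a_mid between 0.021 and 0.027 m and angle between ramekin_b_mid's own z axis and vertical below 0.07 rad) and (horizontal distance between ramekin_c_mid and ramekin_b_mid below 0.005 m and z of ramekin_c_mid in the frame of ramekin_b_mid between 0.021 and 0.027 m and angle between ramekin_c_mid's own z axis and vertical below 0.07 rad)) or ((horizontal distance between ramekin_c_mid and ramekin_a_mid below 0.005 m and z of ramekin_c_mid in the frame of ramekin_a_mid between 0.021 and 0.027 m and angle between ramekin_c_mid's own z axis and vertical below 0.07 rad) and (horizontal distance between ramekin_b_mid and ramekin_c_mid below 0.005 m and z of ramekin_b_mid in the frame of ramekin_c_mid between 0.021 and 0.027 m and angle between ramekin_b_mid's own z axis and vertical below 0.07 rad))) and y of mark in the frame of ramekin_a_mid between -0.024 and 0.024 m and x of mark in the frame of ramekin_a_mid above 0.02 m and y of mark in the frame of ramekin_b_mid between -0.024 and 0.024 m and x of mark in the frame of ramekin_b_mid above 0.02 m and y of mark in the frame of ramekin_c_mid between -0.024 and 0.024 m and x of mark in the frame of ramekin_c_mid above 0.02 m and linear speed of each of ramekin_a, ramekin_b, ramekin_c, square below 0.02 m/s); the robot touches nothing.
It fails at once if the wide ramekin or the tart tin is moved more than 30 mm (distance of any of wide_mid, tin_mid from where it was at the start of the episode above 0.03 m).
It fails at once if a ramekin or the square dish is dropped (faster than 0.7 m/s out of the fingers: a fall of about 25 mm) ((linear speed of ramekin_a above 0.7 m/s and contact force between the fingers and ramekin_a below 0.05 N) or (linear speed of ramekin_b above 0.7 m/s and contact force between the fingers and ramekin_b below 0.05 N) or (linear speed of ramekin_c above 0.7 m/s and contact force between the fingers and ramekin_c below 0.05 N) or (linear speed of square above 0.7 m/s and contact force between the fingers and square below 0.05 N)).
It also fails if it takes over 69 s, if anything falls off the work surface, if the arm or the gripper's body presses on something with over 40 N, if the wrist force passes 120 N, or if a joint passes its speed limit or range.

## Working session

There is one attempt and no reset: what is moved stays moved. The work goes in short steps, Python scripts to look and compute and a tool call to move; the robot and the scene stay as the last step left them, time stands still between calls to the robot, and variables do not carry over. Pictures are saved under pics/ and viewed, at most 10 in all, crops included, and the job is handed in when it is done.

Besides the shell and the picture viewer there is one more tool, called after ">>>" as name(argument=value, ...) on one line, values as JSON. move_arm: Moves the arm, as the interface text tells. Its arguments: {"type":"object","properties":{"series":{"type":"string"},"jaw":{"type":"number"},"newtons":{"type":"number"}},"required":["series"]}

```bash
mkdir -p pics
cat > h.py <<'E'
import numpy as np, cv2
from rig import robot
from scipy.spatial.transform import Rotation as R
def pix(c,p):
    P=c["world_to_cam"]@np.append(p,1); q=c["mtx"]@P[:3]; return q[:2]/q[2]
def ray(c,uv,z):
    W=np.linalg.inv(c["world_to_cam"]); d=W[:3,:3]@np.linalg.inv(c["mtx"])@np.array([uv[0],uv[1],1.]); o=W[:3,3]
    return o+d*(z-o[2])/d[2]
def save(c,n,box=None,s=1):
    im=c["img"][:,:,::-1]
    if box: im=im[box[1]:box[3],box[0]:box[2]]
    cv2.imwrite("pics/"+n,cv2.resize(im,None,fx=s,fy=s,interpolation=cv2.INTER_CUBIC))
E
python3 - <<'E'
from h import *
np.set_printoptions(precision=3,suppress=True)
o=robot.get_obs();print(o["time"],o["position"],o["tool_rot"],R.from_quat(o["tool_rot"]).as_matrix())
C={n:robot.camera(n) for n in("top","scene")}
for n,c in C.items():
    print(n,np.linalg.inv(c["world_to_cam"])[:3,3])
    for t in ["ramekin_a_mid","square_mid","trivet_top","mark","mat_top","wide_mid","tin_mid"]:
        print(t,[(np.round(d["xyz"],3),round(d["p"],2),pix(c,d["xyz"]).round()) for d in robot.tip_of(c,t)])
im=np.hstack([C["top"]["img"],C["scene"]["img"]])
save(C["top"],"t0.png",s=1.5);save(C["scene"],"s0.png",s=1.5)
E
```

```text
0.0 [0.276 0.56  0.244] [ 0.227  0.974 -0.001 -0.   ] [[-0.897  0.442 -0.001]
 [ 0.442  0.897 -0.002]
 [ 0.    -0.002 -1.   ]]
top [0.308 0.036 1.157]
ramekin_a_mid [(array([ 0.312, -0.166,  0.026]), 0.89, array([335., 271.]))]
square_mid [(array([ 0.505, -0.045,  0.072]), 0.79, array([283., 197.]))]
trivet_top [(array([ 0.511, -0.049,  0.016]), 0.95, array([283., 199.])), (array([ 0.418, -0.28 ,  0.017]), 0.72, array([373., 227.]))]
mark [(array([ 0.576, -0.061,  0.013]), 0.67, array([285., 175.]))]
mat_top [(array([0.608, 0.277, 0.007]), 0.95, array([162., 173.]))]
wide_mid [(array([ 0.419, -0.278,  0.018]), 0.57, array([372., 227.]))]
tin_mid [(array([0.386, 0.234, 0.013]), 0.87, array([180., 253.]))]
scene [ 0.848 -0.345  0.66 ]
ramekin_a_mid [(array([ 0.315, -0.168,  0.022]), 0.79, array([139., 210.])), (array([ 0.501, -0.042,  0.034]), 0.74, array([242., 217.]))]
square_mid [(array([ 0.501, -0.044,  0.071]), 0.7, array([240., 207.]))]
trivet_top [(array([ 0.612, -0.238,  0.02 ]), 0.69, array([209., 327.])), (array([ 0.506, -0.049,  0.01 ]), 0.63, array([242., 228.]))]
mark [(array([ 0.584, -0.067,  0.014]), 0.84, array([264., 254.])), (array([ 0.613, -0.237,  0.023]), 0.51, array([210., 327.]))]
mat_top [(array([0.606, 0.274, 0.006]), 0.88, array([366., 167.])), (array([ 0.584, -0.065,  0.014]), 0.22, array([265., 253.]))]
wide_mid [(array([ 0.418, -0.276,  0.014]), 0.69, array([125., 276.])), (array([0.607, 0.274, 0.004]), 0.24, array([366., 168.]))]
tin_mid [(array([0.383, 0.233, 0.014]), 0.64, array([283., 133.]))]
```

View pics/t0.png

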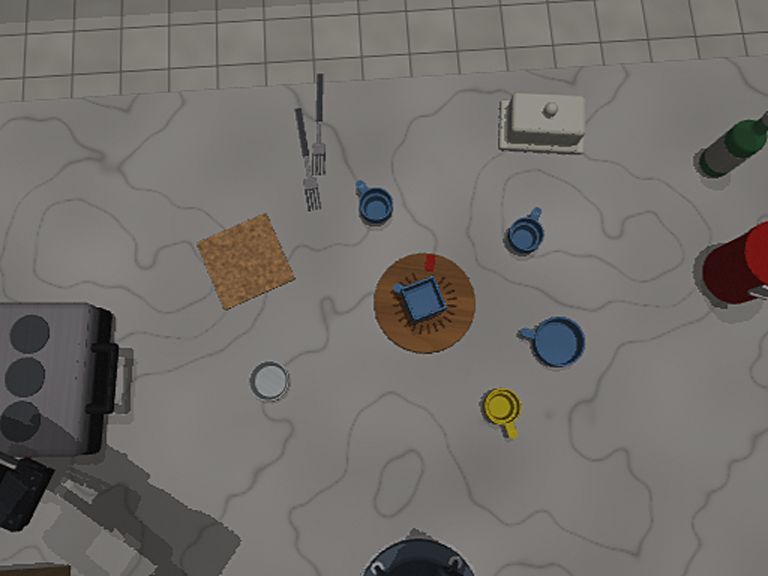

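View pics/s0.png

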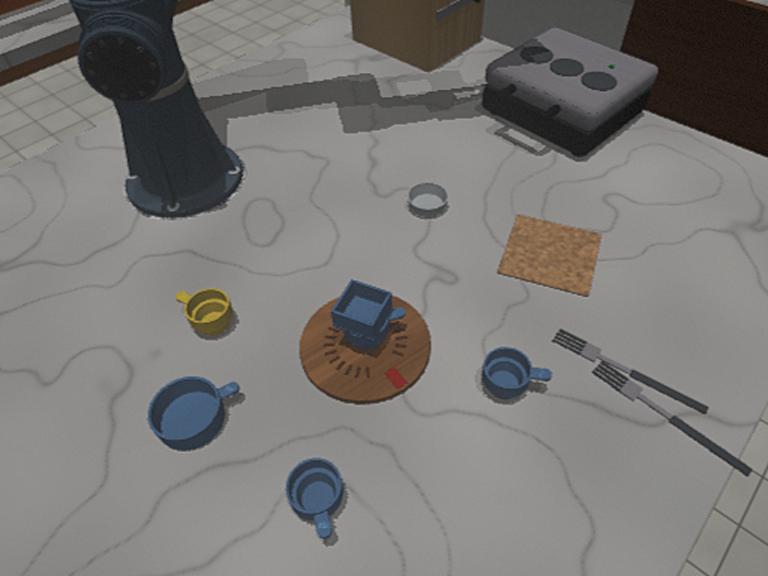

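The top view (1.5x pixels) shows these blue pieces:
- Two stepped ramekins with an inner ledge at (375,205) and (525,235). These fit b and c.
- The square dish, on a third ramekin, at (423,298) on the trivet.
- The wide blue ramekin at (557,341). It is bigger and has no step, so it stays.
- The yellow look-alike at (500,405). It stays too.

The mark is at (430,262), the mat at (245,260) and the tin at (270,381). Next I'll fit silhouettes in both views and confirm in one crop.

```bash
cat >> h.py <<'E'
from scipy.optimize import minimize
t_=np.linspace(0,2*np.pi,48)
def ring(x,y,r,z): return np.c_[x+r*np.cos(t_),y+r*np.sin(t_),0*t_+z]
def box(x,y,th,x0,x1,w,z0,z1):
    c,s=np.cos(th),np.sin(th)
    return np.array([[x+c*a-s*b,y+s*a+c*b,z] for a in(x0,x1) for b in(-w,w) for z in(z0,z1)])
def ram(x,y,th,z0): # convex parts
    return [np.r_[ring(x,y,.031,z0+.02),ring(x,y,.031,z0+.044)],np.r_[ring(x,y,.022,z0),ring(x,y,.0255,z0+.02)],box(x,y,th,.028,.056,.008,z0+.033,z0+.039)]
def sq(x,y,th,z0): return [box(x,y,th,-.03,.03,.03,z0,z0+.034)]
def blue(c):
    h=cv2.cvtColor(c["img"],cv2.COLOR_RGB2HSV); return cv2.inRange(h,(98,100,25),(120,255,255))
S=4
def draw(c,parts):
    m=np.zeros((384*S,512*S),np.uint8)
    for p in parts:
        u=np.array([pix(c,q) for q in p]); u=((u+.5)*S-.5).round().astype(np.int32)
        cv2.fillConvexPoly(m,cv2.convexHull(u),255)
    return cv2.resize(m,(512,384),interpolation=cv2.INTER_AREA)/255.
def fit(cs,model,x0,scale,roi=.075):
    x0=np.array(x0,float); data=[]
    for c in cs:
        u=pix(c,[x0[0],x0[1],.04]); k=np.linalg.norm(pix(c,[x0[0]+roi,x0[1],.04])-u)
        M=blue(c)/255.; Y,X=np.mgrid[:384,:512]; W=(abs(X-u[0])<k)&(abs(Y-u[1])<k); data.append((c,M,W))
    f=lambda p:sum((((draw(c,model(p))-M)**2)*W).sum()/max((M*W).sum(),1) for c,M,W in data)
    best=None
    sc=np.array(scale)
    s=np.vstack([x0]+[x0+sc*e for e in np.eye(len(x0))])
    r=minimize(f,x0,method="Nelder-Mead",options=dict(initial_simplex=s,xatol=1e-5,fatol=1e-5,maxiter=300))
    return r.x,r.fun
def red(c):
    h=cv2.cvtColor(c["img"],cv2.COLOR_RGB2HSV); return cv2.inRange(h,(0,150,60),(6,255,255))|cv2.inRange(h,(174,150,60),(180,255,255))
def go(o,p,ang=None):
    "tool-frame shift mm and turn deg to TCP p with closing line at ang (deg, mod 180)"
    M=R.from_quat(o["tool_rot"]).as_matrix(); d=M.T@(np.array(p)-o["position"])*1000
    a=0 if ang is None else -((ang-np.degrees(np.arctan2(M[1,1],M[0,1]))+90)%180-90)
    return d.round(1),round(a,1),"closing now %.1f q6 %.2f"%(np.degrees(np.arctan2(M[1,1],M[0,1])),o["q"][5])
E
cat > m0.py <<'E'
from h import *
np.set_printoptions(precision=4,suppress=True)
C=[robot.camera(n) for n in("top","scene")]
save(C[1],"crop.png",(180,180,390,370),3)
for c in C:
    m=red(c); u0=pix(c,[.58,-.063,.012]); n,l,st,ce=cv2.connectedComponentsWithStats(m)
    i=1+np.argmin(np.linalg.norm(ce[1:]-u0,axis=1)); print("mark",st[i,4],ray(c,ce[i],.012))
    for uv in[(375,205),(525,235)] if c is C[0] else []: print("seed",ray(c,np.array(uv)/1.5,.044))
T=C[0]
for nm,uv,tb in(("P",(375,205),(360,185)),("Q",(525,235),(537,212))):
    p=ray(T,np.array(uv)/1.5,.044);q=ray(T,np.array(tb)/1.5,.036);th=np.arctan2(*(q-p)[1::-1])
    for cs in(C,C[:1],C[1:]):
        x,f=fit(cs,lambda v:ram(*v,0),[p[0],p[1],th],[.006,.006,.2]);print(nm,x[:2],np.degrees(x[2]),f)
for cs in(C,C[:1],C[1:]):
    x,f=fit(cs,lambda v:sq(v[0],v[1],v[2],.056)+ram(v[3],v[4],v[5],.012),[.505,-.045,.3,.505,-.045,1.2],[.006,.006,.15,.006,.006,.3]);print("sq",x[:2],np.degrees(x[2]),"a",x[3:5],np.degrees(x[5]),f)
E
python3 m0.py
```

```text
mark 64 [ 0.5774 -0.063   0.012 ]
seed [0.6824 0.0291 0.044 ]
seed [ 0.6083 -0.2349  0.044 ]
mark 101 [ 0.5791 -0.063   0.012 ]
P [0.6868 0.0291] 33.40052236542267 1.8439435979414125
P [0.6867 0.0282] 33.12722433112732 0.0811514801999231
P [0.6834 0.0387] 18.665734483990654 1.7183231550618183
Q [ 0.6118 -0.237 ] -30.692084190980434 1.1273122020150297
Q [ 0.6119 -0.2376] -30.916167636937278 0.09487117052284295
Q [ 0.6124 -0.2358] -30.86293546831508 1.0285458281380142
sq [ 0.501  -0.0398] 19.090936613567376 a [ 0.4916 -0.0293] 41.51767786353668 2.1014152089987177
sq [ 0.5    -0.0404] 18.12637413534731 a [ 0.506  -0.0426] 62.32328224211417 0.06786618017705609
sq [ 0.5006 -0.0218] 11.400562937107297 a [ 0.476  -0.0081] 5.64190888850156 1.6643607662211368
```

View pics/crop.png

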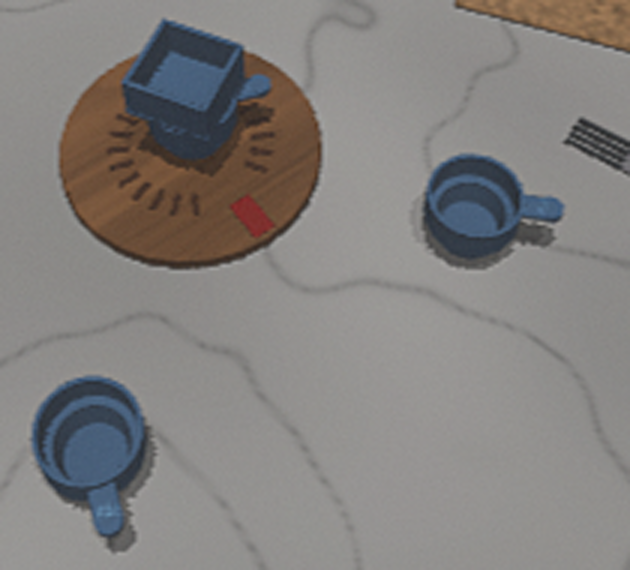

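The crop confirms the stepped ramekins at crop px (472,207) and (90,440). Both show the inner ledge and have their own tab. The square dish is at (185,80), with the tab of ramekin a sticking out at (255,88). The top-view fits are tight, and squeezing from two directions will centre the pieces exactly, so I'll start moving.

Run:
```python
from h import *
print(go(robot.get_obs(),[.500,-.040,.16],18))
```

```text
(array([-466.2, -439.9,   84.6]), np.float64(45.8), 'closing now 63.8 q6 -0.18')
```

>>> move_arm(series="-466 -440 0 0 0 46;-466 -440 0 0 0 46;-466 -440 0 0 0 46;-466 -440 0 0 0 46;-466 -440 0 0 0 46;-466 -440 0 0 0 46;-466 -440 0 0 0 46;-466 -440 0 0 0 46", jaw=1, newtons=15)

```text
time: 1.57
position: [0.3929, 0.2465, 0.2449]
tool_rot: [0.59, 0.807, 0.0, 0.0]
ft_force: [1.0, -0.4, -1.6]
grip_width: 0.087
grip_force: 0.0
```

Run:
```python
from h import *
o=robot.get_obs();print(o["time"],o["position"],go(o,[.500,-.040,.16],18))
```

```text
1.5667 [0.39288706 0.24648825 0.24486773] (array([-305.5,   15. ,   84.9]), np.float64(-0.3), 'closing now 17.7 q6 0.01')
```

>>> move_arm(series="-305 15 85 0 0 0;-305 15 85 0 0 0;-305 15 85 0 0 0;-305 15 85 0 0 0;-305 15 85 0 0 0;-305 15 85 0 0 0;-305 15 85 0 0 0;-305 15 85 0 0 0")

```text
time: 2.23
position: [0.5016, -0.0416, 0.1589]
tool_rot: [0.59, 0.807, 0.0, 0.001]
ft_force: [-0.2, 0.9, -0.5]
grip_width: 0.0867
grip_force: 0.0
```

Run:
```python
from h import *
o=robot.get_obs();print(o["time"],o["position"],go(o,[.500,-.040,.083],18))
```

```text
2.2333 [ 0.50164688 -0.04160244  0.15887858] (array([ 2.2, -1.2, 75.9]), np.float64(-0.4), 'closing now 17.6 q6 -0.61')
```

>>> move_arm(series="2 -1 30 0 0 0;2 -1 55 0 0 0;2 -1 70 0 0 0;2 -1 76 0 0 0;2 -1 76 0 0 0")

```text
time: 2.65
position: [0.4976, -0.036, 0.0824]
tool_rot: [0.59, 0.808, -0.0, -0.001]
ft_force: [-0.6, -0.6, -0.2]
grip_width: 0.087
grip_force: 0.0
```

>>> move_arm(series="0 0 0 0 0 0;0 0 0 0 0 0;0 0 0 0 0 0;0 0 0 0 0 0;0 0 0 0 0 0;0 0 0 0 0 0;0 0 0 0 0 0;0 0 0 0 0 0", jaw=0, newtons=15)

```text
time: 3.32
position: [0.4988, -0.036, 0.0843]
tool_rot: [0.589, 0.808, 0.0, 0.001]
ft_force: [-0.1, 0.8, 7.0]
grip_width: 0.0601
grip_force: 15.0
```

>>> move_arm(series="0 0 -15 0 0 0;0 0 -40 0 0 0;0 0 -70 0 0 0;0 0 -80 0 0 0;0 0 -80 0 0 0;0 0 -80 0 0 0")

```text
time: 3.82
position: [0.4981, -0.036, 0.1637]
tool_rot: [0.589, 0.808, 0.0, 0.0]
ft_force: [-0.4, -0.3, -1.0]
grip_width: 0.0597
grip_force: 15.0
```

```bash
cat > look.py <<'E'
from h import *
import sys
C=[robot.camera(n) for n in("top","scene")]
a,b=C[0]["img"][110:290,130:390],C[1]["img"][150:330,180:420]
im=np.hstack([cv2.resize(a,(400,277)),cv2.resize(b,(400,300))[:277]])
cv2.imwrite("pics/"+sys.argv[1],cv2.resize(im[:,:,::-1],None,fx=1,fy=1))
E
python3 - <<'E'
from h import *
np.set_printoptions(precision=4,suppress=True)
C=[robot.camera(n) for n in("top","scene")]
o=robot.get_obs();print(o["time"],o["position"],o["ft_force"],go(o,[.607,.275,.165]))
save(C[1],"l1.png",(180,120,420,300),2.5)
m=blue(C[1]);print(m[205:260,215:285].mean())
for n,c in zip(("top","scene"),C):
    h=cv2.cvtColor(c["img"],cv2.COLOR_RGB2HSV)
    for p in([.612,-.237,.003],[.612,-.237,.044]): u=pix(c,p).astype(int);print(n,u,h[u[1],u[0]])
    for k in("mat_top","trivet_top","ramekin_a_mid"): print(k,[(np.round(d["xyz"],3),round(d["p"],2)) for d in robot.tip_of(c,k)])
E
```

```text
3.9167 [ 0.4972 -0.0357  0.1624] [-0.2814 -0.4758 -2.2842] (array([262.4, 199.4,  -2.6]), 0, 'closing now 17.8 q6 -0.61')
1.457142857142857
top [347 159] [105 122 146]
top [350 155] [106 125 149]
mat_top [(array([0.607, 0.276, 0.006]), 0.66)]
trivet_top []
ramekin_a_mid []
scene [210 330] [107 103 139]
scene [207 321] [106  71  93]
mat_top [(array([0.611, 0.271, 0.006]), 0.7)]
trivet_top [(array([ 0.507, -0.05 ,  0.011]), 0.75)]
ramekin_a_mid [(array([ 0.314, -0.165,  0.022]), 0.85), (array([ 0.506, -0.044,  0.034]), 0.75)]
```

View pics/l1.png

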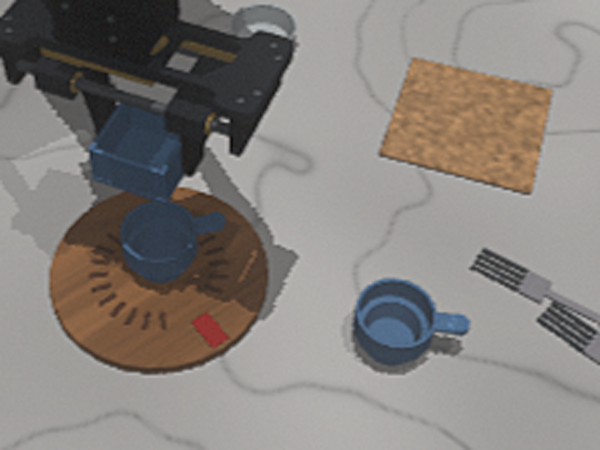

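The dish is held at (137,150), and ramekin a stands undisturbed on the trivet at (158,240). Now I'll carry the dish to the mat.

```bash
sed -i 's/(98,100,25),(120,255,255)/(96,55,20),(122,255,255)/' h.py
```

>>> move_arm(series="30 20 0 0 0 0;66 50 0 0 0 0;100 76 0 0 0 0;132 100 0 0 0 0;165 125 0 0 0 0;198 150 0 0 0 0;230 175 0 0 0 0;262 199 0 0 0 0")

```text
time: 4.88
position: [0.6074, 0.2749, 0.1629]
tool_rot: [0.589, 0.808, -0.0, -0.0]
ft_force: [1.2, -0.2, -0.9]
grip_width: 0.0599
grip_force: 15.0
```

>>> move_arm(series="0 0 0 0 0 0;0 0 25 0 0 0;0 0 55 0 0 0;0 0 85 0 0 0;0 0 105 0 0 0;0 0 115 0 0 0;0 0 115 0 0 0;0 0 115 0 0 0")

```text
time: 5.55
position: [0.6074, 0.2728, 0.0483]
tool_rot: [0.589, 0.808, -0.0, -0.0]
ft_force: [-0.5, 0.7, -0.4]
grip_width: 0.0601
grip_force: 15.0
```

>>> move_arm(series="0 0 5 0 0 0;0 0 9 0 0 0;0 0 12 0 0 0;0 0 13 0 0 0;0 0 14 0 0 0;0 0 14 0 0 0;0 0 14 0 0 0")

```text
time: 6.13
position: [0.6075, 0.2729, 0.0348]
tool_rot: [0.589, 0.808, 0.0, 0.0]
ft_force: [0.3, -0.6, -1.3]
grip_width: 0.0599
grip_force: 15.0
```

>>> move_arm(series="0 0 1 0 0 0;0 0 2 0 0 0;0 0 2 0 0 0;0 0 2 0 0 0")

```text
time: 6.47
position: [0.6076, 0.273, 0.0333]
tool_rot: [0.589, 0.808, 0.0, 0.0]
ft_force: [-0.9, -0.2, 3.9]
grip_width: 0.0601
grip_force: 15.0
```

>>> move_arm(series="0 0 0 0 0 0;0 0 0 0 0 0;0 0 0 0 0 0;0 0 0 0 0 0;0 0 -10 0 0 0;0 0 -35 0 0 0;0 0 -70 0 0 0;0 0 -100 0 0 0", jaw=1)

```text
time: 7.13
position: [0.6072, 0.2728, 0.134]
tool_rot: [0.589, 0.808, -0.0, -0.0]
ft_force: [0.7, -0.4, 0.8]
grip_width: 0.0867
grip_force: 0.0
```

```bash
cat > m1.py <<'E'
from h import *
np.set_printoptions(precision=4,suppress=True)
C=[robot.camera(n) for n in("top","scene")]
save(C[1],"l2.png",(170,70,430,370),2)
for nm,x0,z0 in(("a",[.506,-.043,1.08],.012),("P",[.686,.0285,.58],0),("Q",[.612,-.237,-.54],0)):
    for cs in(C,C[:1],C[1:]):
        x,f=fit(cs,lambda v:ram(*v,z0),x0,[.005,.005,.15],.085);print(nm,x[:2],np.degrees(x[2]),f)
for cs in(C[:1],C[1:]):
    x,f=fit(cs,lambda v:sq(*v,.005),[.607,.273,.31],[.005,.005,.15]);print("sq",x[:2],np.degrees(x[2]),f)
o=robot.get_obs();print(o["time"],o["position"])
E
python3 m1.py
```

```text
a [ 0.5029 -0.0402] 57.95720401474488 0.14103518651435565
a [ 0.5029 -0.0407] 58.97640332314266 0.04027922895417298
a [ 0.5037 -0.0402] 58.43665703888384 0.09691497013478438
P [0.6875 0.0289] 33.042451812211496 0.13396759731863014
P [0.6871 0.0286] 32.385569270377026 0.03515297110603263
P [0.6883 0.0295] 32.27877250139911 0.08886776710521486
Q [ 0.6128 -0.2379] -29.098780470491636 0.13154258603637467
Q [ 0.6123 -0.2381] -29.53409031053059 0.03713937604867962
Q [ 0.6138 -0.237 ] -30.672965732604094 0.07358464380491556
sq [0.6303 0.3189] -79.48866574178864 0.6923478966407929
sq [0.6098 0.2685] 19.751553137430186 0.06377175066822184
7.2333 [0.6114 0.2741 0.1393]
```

View pics/l2.png

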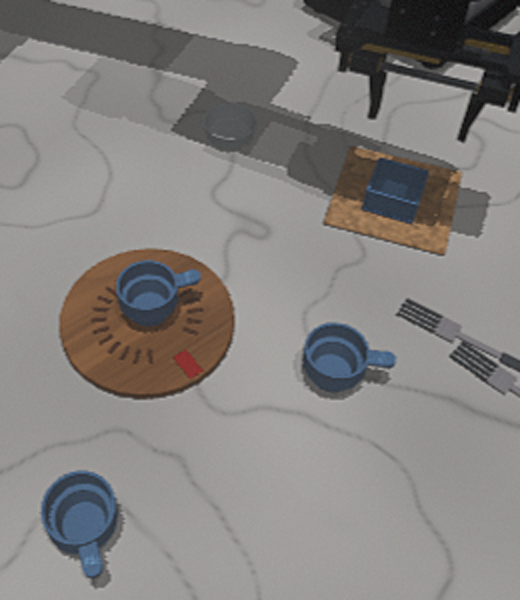

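The dish stands on the mat at (395,190). Ramekin a is free at (148,293), with its tab towards (190,277). The fits from both cameras agree to about 1 mm. Next is ramekin a.

Run:
```python
from h import *
o=robot.get_obs();print(o["time"],o["position"],go(o,[.503,-.0405,.134],13.5))
```

```text
7.2333 [0.61140686 0.27410324 0.13931496] (array([-266.5, -199.3,    2.9]), np.float64(4.3), 'closing now 17.8 q6 -0.06')
```

>>> move_arm(series="-266 -195 0 0 0 4.3;-266 -195 0 0 0 4.3;-266 -195 0 0 0 4.3;-266 -195 0 0 0 4.3;-266 -195 0 0 0 4.3;-266 -195 0 0 0 4.3;-266 -195 0 0 0 4.3;-266 -195 0 0 0 4.3")

```text
time: 7.9
position: [0.5016, -0.0417, 0.1326]
tool_rot: [0.619, 0.785, -0.0, -0.0]
ft_force: [0.6, -0.3, 0.0]
grip_width: 0.0872
grip_force: 0.0
```

>>> move_arm(series="-266 0 0 0 0 0;0 0 0 0 0 0;0 0 0 0 0 0;0 0 0 0 0 0")

```text
time: 8.23
position: [0.5017, -0.0414, 0.1324]
tool_rot: [0.621, 0.784, -0.0, -0.001]
ft_force: [0.0, 0.3, -0.5]
grip_width: 0.087
grip_force: 0.0
```

>>> move_arm(series="1 1.5 30 0 0 0;1 1.5 55 0 0 0;1 1.5 70 0 0 0;1 1.5 76 0 0 0;1 1.5 76 0 0 0")

```text
time: 8.65
position: [0.5036, -0.0377, 0.0553]
tool_rot: [0.619, 0.786, -0.001, -0.001]
ft_force: [-0.4, -0.3, 1.3]
grip_width: 0.087
grip_force: 0.0
```

>>> move_arm(series="0 0 0 0 0 0;0 0 0 0 0 0;0 0 0 0 0 0;0 0 0 0 0 0;0 0 0 0 0 0;0 0 0 0 0 0", jaw=0, newtons=15)

```text
time: 9.15
position: [0.5044, -0.0387, 0.0573]
tool_rot: [0.619, 0.785, 0.0, 0.001]
ft_force: [-0.5, -0.0, 4.8]
grip_width: 0.0618
grip_force: 15.0
```

>>> move_arm(series="0 0 -6 0 0 0;0 0 -14 0 0 0;-3 0 -14 0 0 7;-6 1 -14 0 0 14;-10 2 -14 0 0 21;-10 2 -14 0 0 28;-10 2 -14 0 0 35;-10 2 -14 0 0 42")

```text
time: 9.82
position: [0.5084, -0.048, 0.0711]
tool_rot: [0.861, 0.508, 0.0, 0.0]
ft_force: [0.0, -0.5, -1.6]
grip_width: 0.0618
grip_force: 15.0
```

>>> move_arm(series="0 0 0 0 0 7;0 0 0 0 0 14;0 0 0 0 0 21;0 0 0 0 0 28;0 0 0 0 0 28;0 0 0 0 0 28")

```text
time: 10.32
position: [0.5084, -0.0479, 0.0709]
tool_rot: [0.957, 0.289, 0.0, 0.0]
ft_force: [-0.3, -0.1, -1.1]
grip_width: 0.0618
grip_force: 15.0
```

Run:
```python
from h import *
o=robot.get_obs();print(o["time"],o["position"],o["ft_force"],go(o,[.508,-.049,.056],-56.3))
C=robot.camera("scene")
x,f=fit([C],lambda v:ram(*v,.025),[.507,-.05,-.2],[.005,.005,.15],.085);print(x,np.degrees(x[2]),f)
save(C,"l3.png",(170,150,330,290),3)
```

```text
10.3167 [ 0.50837446 -0.04792196  0.07093561] [-0.27337772 -0.07921345 -1.12100206] (array([-0.9,  0.7, 14.9]), np.float64(-0.1), 'closing now -56.4 q6 0.67')
[ 0.50913748 -0.03204877 -0.52811657] -30.25885034482329 9.26078316474212
```

View pics/l3.png

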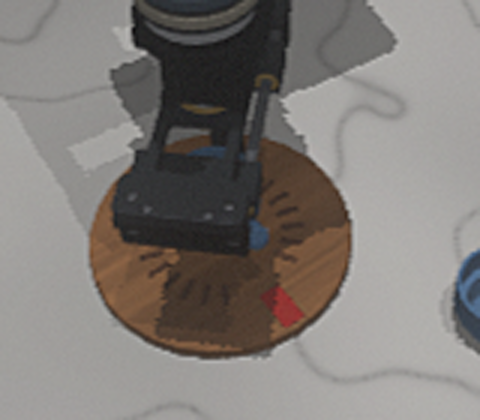

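The gripper hides most of the ramekin; only the tab shows, at (258,235). I'll lower it, release and check from a clear view.

>>> move_arm(series="0 0 5 0 0 0;0 0 9 0 0 0;0 0 12 0 0 0;0 0 13 0 0 0;0 0 14 0 0 0;0 0 14.5 0 0 0;0 0 14.5 0 0 0")

```text
time: 10.95
position: [0.508, -0.0478, 0.0573]
tool_rot: [0.958, 0.288, -0.0, -0.0]
ft_force: [-2.1, 1.1, 12.1]
grip_width: 0.0618
grip_force: 15.1
```

>>> move_arm(series="0 0 -0.5 0 0 0;0 0 -0.5 0 0 0;0 0 -0.5 0 0 0;0 0 -0.5 0 0 0;0 0 -10 0 0 0;0 0 -35 0 0 0;0 0 -70 0 0 0;0 0 -90 0 0 0", jaw=1)

```text
time: 11.62
position: [0.5091, -0.0481, 0.1486]
tool_rot: [0.958, 0.288, 0.001, 0.001]
ft_force: [1.4, 0.7, -0.2]
grip_width: 0.0867
grip_force: 0.0
```

Run:
```python
from h import *
o=robot.get_obs();print(o["time"],o["position"],o["ft_force"],go(o,[.6875,.029,.146],-12.3))
```

```text
11.6167 [ 0.50908717 -0.04806064  0.14860441] [ 1.399825    0.66561721 -0.18538951] (array([191.3,  34.1,   2.9]), np.float64(-44.2), 'closing now -56.5 q6 0.67')
```

>>> move_arm(series="191 34 0 0 0 -44;191 34 0 0 0 -44;191 34 0 0 0 -44;191 34 0 0 0 -44;191 34 0 0 0 -44;191 34 0 0 0 -44;191 34 0 0 0 -44;191 34 0 0 0 -44")

```text
time: 12.28
position: [0.6856, 0.0293, 0.1458]
tool_rot: [0.781, 0.625, -0.001, -0.001]
ft_force: [-0.6, 0.5, -0.1]
grip_width: 0.0869
grip_force: 0.0
```

Run:
```python
from h import *
np.set_printoptions(precision=4,suppress=True)
C=[robot.camera(n) for n in("top","scene")]
for cs in (C[:1],C[1:]):
    x,f=fit(cs,lambda v:ram(*v,.012),[.508,-.048,-.2],[.005,.005,.15],.085);print("a",x,np.degrees(x[2]),f)
o=robot.get_obs();print(o["time"],o["position"],go(o,[.6875,.029,.044],-12.3))
```

```text
a [ 0.4647  0.0037 -0.3232] -18.515254601418967 0.7390902515049336
a [ 0.5054 -0.0475 -0.2141] -12.26826953601314 0.06593985037578746
12.3833 [0.6852 0.0288 0.1459] (array([  0.7,   2.4, 101.9]), np.float64(-0.4), 'closing now -12.7 q6 0.10')
```

>>> move_arm(series="1 3 35 0 0 0;1 3 70 0 0 0;1 3 92 0 0 0;1 3 101 0 0 0;1 3 102 0 0 0;1 3 102 0 0 0")

```text
time: 12.88
position: [0.6895, 0.029, 0.0444]
tool_rot: [0.78, 0.625, -0.0, -0.0]
ft_force: [0.9, -0.2, 0.6]
grip_width: 0.0868
grip_force: 0.0
```

>>> move_arm(series="0 0 0 0 0 0;0 0 0 0 0 0;0 0 0 0 0 0;0 0 0 0 0 0;0 0 0 0 0 0;0 0 0 0 0 0", jaw=0, newtons=15)

```text
time: 13.38
position: [0.6899, 0.0295, 0.045]
tool_rot: [0.78, 0.626, 0.0, 0.0]
ft_force: [-0.2, -0.4, 3.7]
grip_width: 0.0621
grip_force: 15.0
```

>>> move_arm(series="0 0 -15 0 0 0;0 0 -50 0 0 0;0 0 -80 0 0 6;-23 -32 -80 0 0 13;-46 -64 -80 0 0 20;-69 -96 -80 0 0 27;-92 -128 -80 0 0 34;-115 -161 -80 0 0 41")

```text
time: 14.05
position: [0.5061, -0.0483, 0.125]
tool_rot: [0.951, 0.31, 0.001, 0.001]
ft_force: [-0.9, -1.9, -1.4]
grip_width: 0.0619
grip_force: 15.0
```

>>> move_arm(series="0 0 0 0 0 4;0 0 0 0 0 4;0 0 0 0 0 4;0 0 0 0 0 4")

```text
time: 14.38
position: [0.5094, -0.0483, 0.1248]
tool_rot: [0.96, 0.28, 0.001, 0.001]
ft_force: [0.1, -0.3, -1.3]
grip_width: 0.0619
grip_force: 15.0
```

```bash
cat > st.py <<'E'
from h import *
import sys
a=[float(v) for v in sys.argv[1:]]
o=[robot.get_obs()];print(o[0]["time"],o[0]["position"].round(4),np.round(o[0]["ft_force"],1),go(o[0],a[:3],a[3]))
E
python3 st.py .507 -.048 .081 -57.4
```

```text
14.3833 [ 0.5094 -0.0483  0.1248] [ 0.1 -0.3 -1.3] (array([-2. , -1.6, 43.8]), np.float64(-0.0), 'closing now -57.4 q6 0.69')
```

>>> move_arm(series="-2 -1.5 5 0 0 0;-2 -1.5 15 0 0 0;-2 -1.5 22 0 0 0;-2 -1.5 24 0 0 0;-2 -1.5 24 0 0 0;-2 -1.5 24 0 0 0;-2 -1.5 24 0 0 0")

```text
time: 14.97
position: [0.5051, -0.0477, 0.0999]
tool_rot: [0.96, 0.28, 0.0, 0.0]
ft_force: [0.2, -0.0, -0.7]
grip_width: 0.0615
grip_force: 15.0
```

```bash
python3 st.py .507 -.048 .081 -57.4
```

```text
14.9667 [ 0.5051 -0.0477  0.0999] [ 0.2 -0.  -0.7] (array([ 1.4,  1.2, 18.9]), np.float64(-0.1), 'closing now -57.5 q6 0.69')
```

>>> move_arm(series="0.5 0.5 4 0 0 0;0.5 0.5 8 0 0 0;0.5 0.5 11 0 0 0;0.5 0.5 12 0 0 0;0.5 0.5 12 0 0 0;0.5 0.5 12 0 0 0")

```text
time: 15.47
position: [0.5056, -0.0479, 0.088]
tool_rot: [0.96, 0.28, -0.0, -0.0]
ft_force: [-0.2, 0.6, -0.9]
grip_width: 0.0619
grip_force: 15.0
```

>>> move_arm(series="0 0 3 0 0 0;0 0 5 0 0 0;0 0 6 0 0 0;0 0 6 0 0 0;0 0 6 0 0 0")

```text
time: 15.88
position: [0.5056, -0.0479, 0.082]
tool_rot: [0.96, 0.28, -0.0, -0.0]
ft_force: [0.7, 1.4, -0.2]
grip_width: 0.0621
grip_force: 15.0
```

>>> move_arm(series="0 0 0.7 0 0 0;0 0 1.4 0 0 0;0 0 1.4 0 0 0;0 0 1.4 0 0 0")

```text
time: 16.22
position: [0.5057, -0.0479, 0.081]
tool_rot: [0.96, 0.28, 0.0, 0.0]
ft_force: [0.2, 0.7, 3.2]
grip_width: 0.0621
grip_force: 15.0
```

>>> move_arm(series="0 0 0 0 0 0;0 0 0 0 0 0;0 0 0 0 0 0;0 0 -2 0 0 0;0 0 -12 0 0 0;0 0 -35 0 0 0;0 0 -60 0 0 0;0 0 -60 0 0 0", jaw=1)

```text
time: 16.88
position: [0.5083, -0.0486, 0.1449]
tool_rot: [0.96, 0.28, 0.004, 0.002]
ft_force: [1.1, -0.5, -0.0]
grip_width: 0.0867
grip_force: 0.0
```

```bash
python3 st.py .613 -.238 .141 -75
```

```text
16.8833 [ 0.5083 -0.0486  0.1449] [ 1.1 -0.5 -0. ] (array([-13.5, 216. ,   5.2]), np.float64(17.5), 'closing now -57.5 q6 0.69')
```

>>> move_arm(series="-12 217 0 0 0 17.5;-12 217 0 0 0 17.5;-12 217 0 0 0 17.5;-12 217 0 0 0 17.5;-12 217 0 0 0 17.5;-12 217 0 0 0 17.5;-12 217 0 0 0 17.5;-12 217 0 0 0 17.5")

```text
time: 17.55
position: [0.611, -0.2369, 0.1401]
tool_rot: [0.992, 0.13, -0.001, -0.001]
ft_force: [0.0, 1.0, 0.1]
grip_width: 0.0871
grip_force: 0.0
```

```bash
python3 st.py .613 -.238 .044 -75
python3 - <<'E'
from h import *
np.set_printoptions(precision=4,suppress=True)
C=[robot.camera(n) for n in("top","scene")]
save(C[1],"l4.png",(170,130,370,330),2.8)
for c in (C[:1],C[1:],C):
    x,f=fit(c,lambda v:ram(v[0],v[1],v[2],.012)+ram(v[3],v[4],v[5],.036),[.507,-.048,-.2,.507,-.048,-.2],[.005,.005,.15]*2,.085);print(x[:2],np.degrees(x[2]),x[3:5],np.degrees(x[5]),f)
E
```

```text
17.55 [ 0.611  -0.2369  0.1401] [0.  1.  0.1] (array([ 1.8,  1.8, 96.1]), np.float64(-0.1), 'closing now -75.1 q6 0.77')
[ 0.4651 -0.0311] 18.795633503357323 [ 0.5279 -0.0538] -6.587931411550781 0.6664113176717228
[ 0.4916 -0.0345] -13.669015537658662 [ 0.5048 -0.0468] -15.497561408706135 0.44309470976606025
[ 0.4902 -0.0343] -13.546381862816848 [ 0.505  -0.0475] -15.451173170407746 1.2101934620979142
```

View pics/l4.png

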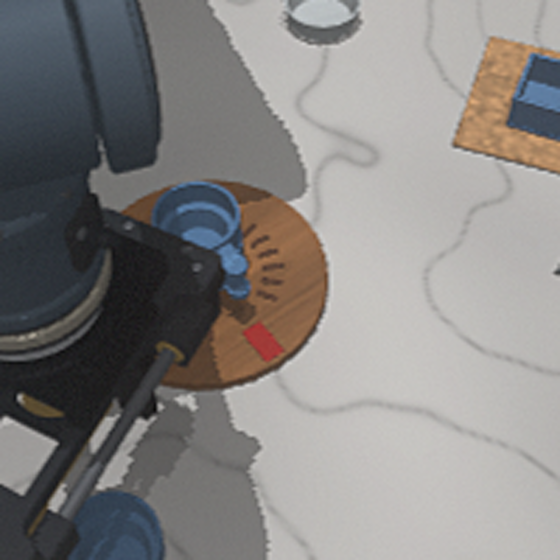

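Ramekin b sits level in a, at (200,220). Both tabs, at (235,262) and (240,287), point at the mark at (263,340). Now the third one.

>>> move_arm(series="2 2 35 0 0 0;2 2 68 0 0 0;2 2 88 0 0 0;2 2 95 0 0 0;2 2 96 0 0 0;2 2 96 0 0 0")

```text
time: 18.15
position: [0.6145, -0.2378, 0.0451]
tool_rot: [0.991, 0.131, -0.0, -0.0]
ft_force: [0.5, -0.3, 0.7]
grip_width: 0.0867
grip_force: 0.0
```

>>> move_arm(series="0 0 0 0 0 0;0 0 0 0 0 0;0 0 0 0 0 0;0 0 0 0 0 0;0 0 0 0 0 0;0 0 0 0 0 0", jaw=0, newtons=15)

```text
time: 18.65
position: [0.6148, -0.239, 0.0455]
tool_rot: [0.991, 0.13, 0.0, 0.0]
ft_force: [-0.8, 0.6, 4.2]
grip_width: 0.0618
grip_force: 15.0
```

```bash
python3 st.py .506 -.048 .155 -57.5
```

```text
18.65 [ 0.6148 -0.239   0.0455] [-0.8  0.6  4.2] (array([ -55.7, -212.6, -109.7]), np.float64(-17.5), 'closing now -75.0 q6 0.77')
```

>>> move_arm(series="0 0 -15 0 0 0;0 0 -50 0 0 0;0 0 -88 0 0 0;0 -30 -110 0 0 -4;-12 -70 -110 0 0 -10;-24 -110 -110 0 0 -17.5;-36 -150 -110 0 0 -17.5;-46 -190 -110 0 0 -17.5")

```text
time: 19.32
position: [0.5191, -0.0658, 0.1547]
tool_rot: [0.96, 0.279, -0.0, -0.0]
ft_force: [-0.4, 0.5, -1.1]
grip_width: 0.0622
grip_force: 15.0
```

```bash
python3 st.py .506 -.048 .155 -57.5
```

```text
19.3167 [ 0.5191 -0.0658  0.1547] [-0.4  0.5 -1.1] (array([ -1.5, -22. ,  -0.3]), np.float64(-0.1), 'closing now -57.6 q6 0.66')
```

>>> move_arm(series="-1.5 -15 0 0 0 0;-1.5 -22 0 0 0 0;-1.5 -22 0 0 0 0;-1.5 -22 0 0 0 0;-1.5 -22 0 0 0 0")

```text
time: 19.73
position: [0.5098, -0.051, 0.1548]
tool_rot: [0.96, 0.279, 0.001, 0.001]
ft_force: [0.3, 0.1, -1.1]
grip_width: 0.0617
grip_force: 15.0
```

>>> move_arm(series="0 0 0 0 0 0;0 0 0 0 0 0;0 0 0 0 0 0")

```text
time: 19.98
position: [0.5084, -0.0503, 0.1545]
tool_rot: [0.96, 0.279, 0.0, 0.0]
ft_force: [-0.7, -0.1, -1.5]
grip_width: 0.0619
grip_force: 15.0
```

```bash
python3 st.py .506 -.048 .125 -57.5
```

```text
19.9833 [ 0.5084 -0.0503  0.1545] [-0.7 -0.1 -1.5] (array([-0.8, -3.2, 29.5]), np.float64(-0.1), 'closing now -57.6 q6 0.69')
```

>>> move_arm(series="-1 -3 5 0 0 0;-1 -3 15 0 0 0;-1 -3 22 0 0 0;-1 -3 26 0 0 0;-1 -3 26 0 0 0;-1 -3 26 0 0 0;-1 -3 26 0 0 0")

```text
time: 20.57
position: [0.5056, -0.0474, 0.1286]
tool_rot: [0.96, 0.28, 0.0, 0.0]
ft_force: [-0.1, 0.3, -1.2]
grip_width: 0.0619
grip_force: 15.0
```

```bash
python3 st.py .506 -.048 .105 -57.5
```

```text
20.5667 [ 0.5056 -0.0474  0.1286] [-0.1  0.3 -1.2] (array([ 0. ,  0.7, 23.6]), np.float64(-0.0), 'closing now -57.5 q6 0.69')
```

>>> move_arm(series="0 0.5 6 0 0 0;0 0.5 12 0 0 0;0 0.5 15 0 0 0;0 0.5 16 0 0 0;0 0.5 16 0 0 0;0 0.5 16 0 0 0")

```text
time: 21.07
position: [0.5057, -0.0478, 0.1125]
tool_rot: [0.96, 0.28, -0.0, -0.0]
ft_force: [-0.3, -0.2, -1.3]
grip_width: 0.0618
grip_force: 15.0
```

>>> move_arm(series="0 0 3 0 0 0;0 0 5 0 0 0;0 0 6.5 0 0 0;0 0 6.5 0 0 0;0 0 6.5 0 0 0")

```text
time: 21.48
position: [0.5056, -0.0478, 0.106]
tool_rot: [0.96, 0.28, -0.0, -0.0]
ft_force: [-0.6, -0.3, -2.5]
grip_width: 0.0619
grip_force: 15.0
```

>>> move_arm(series="0 0 0.7 0 0 0;0 0 1.4 0 0 0;0 0 1.4 0 0 0;0 0 1.4 0 0 0")

```text
time: 21.82
position: [0.5058, -0.0479, 0.1054]
tool_rot: [0.96, 0.28, 0.0, 0.0]
ft_force: [-0.9, 0.7, 5.1]
grip_width: 0.0616
grip_force: 15.0
```

Seated at the expected height. I'll release, go up and clear away towards the mat side.

>>> move_arm(series="0 0 0 0 0 0;0 0 0 0 0 0;0 0 0 0 0 0;0 0 -2 0 0 0;0 0 -12 0 0 0;0 0 -35 0 0 0;0 0 -70 0 0 0;0 0 -100 0 0 0", jaw=1)

```text
time: 22.48
position: [0.5054, -0.0477, 0.2064]
tool_rot: [0.96, 0.28, -0.0, -0.0]
ft_force: [1.1, -0.1, -0.2]
grip_width: 0.0866
grip_force: 0.0
```

>>> move_arm(series="0 -40 0 0 0 0;0 -80 0 0 0 0;0 -120 0 0 0 0;0 -160 0 0 0 0;0 -200 0 0 0 0;0 -240 0 0 0 0;0 -280 0 0 0 0;0 -280 0 0 0 0")

```text
time: 23.15
position: [0.3496, 0.1925, 0.2051]
tool_rot: [0.959, 0.283, -0.002, -0.001]
ft_force: [-1.0, -0.7, -0.6]
grip_width: 0.0871
grip_force: 0.0
```

Run:
```python
from h import *
np.set_printoptions(precision=4,suppress=True)
o=robot.get_obs();print(o["time"],o["position"])
C=[robot.camera(n) for n in("top","scene")]
save(C[1],"l5.png",(170,70,430,330),2.3)
for c in (C[:1],C[1:],C):
    x,f=fit(c,lambda v:ram(v[0],v[1],v[2],.012)+ram(v[3],v[4],v[5],.036)+ram(v[6],v[7],v[8],.060),[.505,-.0475,-.2]*3,[.004,.004,.15]*3,.1);print(f);print(np.c_[x.reshape(3,3)[:,:2],np.degrees(x[2::3])])
    x,f=fit(c,lambda v:sq(*v,.005),[.607,.273,.31],[.005,.005,.15]);print("sq",x[:2],np.degrees(x[2]),f)
for c in C: print([(np.round(d["xyz"],3),round(d["p"],2)) for k in("wide_mid","tin_mid","mat_top") for d in robot.tip_of(c,k)])
```

```text
23.15 [0.3496 0.1925 0.2051]
0.025696009708596427
[[  0.5055  -0.0489 -12.6175]
 [  0.5075  -0.049  -12.3507]
 [  0.5022  -0.0469 -12.4486]]
sq [0.6079 0.2674] 18.427492680624248 0.04544025694088777
0.04074918827563633
[[  0.5049  -0.046  -13.7136]
 [  0.5042  -0.046  -17.4965]
 [  0.5061  -0.0474 -16.9681]]
sq [0.61   0.2685] 18.958553814425677 0.07197371640278215
0.11149179191365408
[[  0.505   -0.0475 -13.7349]
 [  0.5056  -0.0484 -13.1296]
 [  0.5034  -0.0471 -12.8949]]
sq [0.6088 0.2676] 19.884046944138912 0.13689190475703786
[(array([ 0.418, -0.279,  0.017]), 0.94), (array([0.607, 0.276, 0.007]), 0.89), (array([ 0.504, -0.044,  0.079]), 0.6)]
[(array([ 0.418, -0.279,  0.018]), 0.76), (array([0.384, 0.234, 0.015]), 0.93), (array([0.609, 0.272, 0.005]), 0.62)]
```

View pics/l5.png

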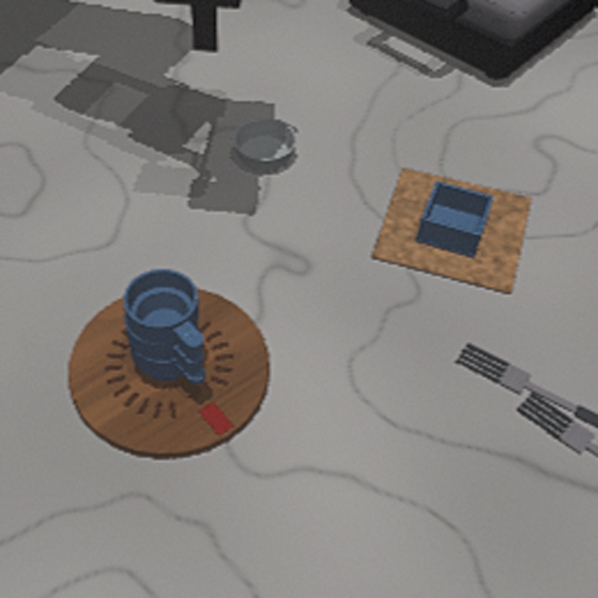

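The picture shows an upright stack of three at (160,330), with its tabs at (185,345) pointing at the mark at (217,418). The dish stands upright on the mat at (455,220), the tin is unmoved and the gripper touches nothing. I'm handing in.

```bash
python3 -c "
from rig import robot
print(robot.hand_in())"
```

```text
the job is handed in; nothing more can be done
None
```

I handed the job in at about 23 s of the 69 s allowed. In the last pictures the square dish is upright on the cork mat, the three ramekins are nested upright near the middle of the trivet with their tabs pointing at the red mark, and the wide ramekin and tin haven't moved; the hand-in returned no verdict.

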